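Open the ratchet clamp around a plaster cast

ROBOT

A 6-joint arm with a two-finger parallel gripper is mounted at the origin on a cart in front of the work surface, level with it; the furniture and walls round the work are solid. World frame = base frame: x ahead of the robot, y to its left, z up, the work surface at z = 0. Lengths are in mm, angles in rad, forces in N, time in s.
With the tool pointing down it reaches from about 350 to 975 mm from the base axis. Payload 7.1 kg.
Tool frame: the origin (TCP) lies between the finger pads; the fingertips stand 17 mm ahead of it and the grasp point (between the pads) lies 2 mm behind it; z points along the fingers, y is the line along which they close (so a half turn about z gives the same grasp; the last joint's range is limited). The gripper opens to 88 mm and grips with 3 to 60 N. Pads are 20 mm wide; open, the fingers measure 115 mm over their backs; the gripper's body (75 mm by 178 mm) begins 61 mm behind the grasp point.
Start: joints at [1.295, 0.423, 1.63, -0, 1.089, -0.019], TCP at [158.71, 604.496, 239.675] pointing down, gripper open.
Joint ranges: [-3, 3], [-0.9, 2.11], [0.09, 2.58], [-1.31, 4.45], [0.11, 2.69], [-2.54, 2.54]. Speed limits (rad/s): [2.39, 2.39, 3.01, 3.14, 3.14, 3.14].

INTERFACE

Orientations are given as a rotation vector (axis times angle).
In Python, from workcell import ctrl, viewer, monitor, ticket gives the robot as it stands (ctrl), with the cameras (viewer), the readings (monitor) and the job (ticket).
- The arm moves only by the tool tcp_steps, called after "Call:" as name(argument=value, ...), one argument or row to a line, values as JSON. Schema: {"type":"object","properties":{"motion":{"type":"array","items":{"type":"array","prefixItems":[{"type":"array","items":{"type":"number"},"minItems":3,"maxItems":3},{"type":"array","items":{"type":"number"},"minItems":3,"maxItems":3}],"minItems":2,"maxItems":2},"minItems":1,"maxItems":5},"aperture":{"type":"number"},"only":{"type":"string"},"quiet":{"type":"boolean"},"lines":{"type":"string"}},"required":["motion"],"additionalProperties":false}. motion is a list of rows, 1 to 5 of them, each written [[dx, dy, dz], [rx, ry, rz]]: dx, dy, dz in parts of the range, where 1.0 means 0.75 m, then a rotation vector rx, ry, rz in parts of the range, where 1.0 means 2 rad; each row shifts and turns the commanded pose from where the row before left it, along the tool's axes as they then stand; what a row does not reach is not made up. A row lasts 1/12 s, in which the tool goes at most 41.7 mm and 0.125 rad, less where a joint would pass 70% of its speed; a pose out of reach is approached as far as the arm can. aperture is the finger opening in mm, set as the call begins (left out keeps the last). The fingers move at their own pace and stop on an object; the grip force is fixed at half the most. Time passes only in rows, so rows that do not move let the fingers close. The tool returns the time, the measured TCP pose, the force, the opening and the grip force at its end. only (a regular expression) keeps the lines of the reply that match it, lines (a string "A,B") keeps lines A to B, and quiet returns only ok. Input that does not fit is refused with a message, and nothing moves.
- monitor.get_obs(): the state, without advancing time (a new reading comes with each control period).
- viewer.get_image(name): name is "scene" or "top"; returns a dict with "img" (384x512x3 uint8, red, green, blue), "fx", "fy", "cx", "cy" (pixels), "k1" (the pictures are not rectified: a ray, as slopes to the right and down, at radius r is drawn at 1 + k1 r^2 times it, then the intrinsics apply), "R" (3x3) and "t" (3): a world point X has camera coordinates R X + t. Camera axes: x right, y down, z forward; pixel columns grow to the right and rows downward; lengths in mm; the calibration is good to about 2 mm. A picture is of the moment at which its call begins. There is no depth.
- ticket.close_job(): hands the job in; it is judged then, once.
The state is a dict: "t": time; "qpos": joint angles; "qvel": joint speeds; "joint_torque": joint torques, N m; "ee_pos": TCP position; "orientation": TCP orientation; "ft_force": force on the tool from outside, world axes, zero at the start; "moment": the same for the moment, N m; "width": finger opening in mm; "grasp_force": force on a finger pad.
Only numpy, scipy, OpenCV 4.12 (cv2) and the standard library are available. Lean on these libraries where they do the work, as an engineer would, in place of code of your own. Each camera call takes 0.05 s, during which the arm holds its last target. There are 200 camera calls.

TASK

Open the quick clamp so that the plaster cast in it can be taken out later: press the orange release lever fully down with the fingertips, then push the blue sliding jaw back along its bar until it rests against the red stop collar, and let go of everything. Only press and push: leave the cast standing in the clamp, and leave the other things on the bench alone.

Things in the scene. Friction and masses are not known exactly. Their poses are not given: they have to be found in the camera images.
- clamp: Fixed blue and steel quick clamp, 82 mm wide (its x), foot plate y = -65 to +235 mm. Origin on the bench under the middle of the bed that carries the cast (bed top 28 mm high); z up; +y runs along the steel bar (26 mm wide, 24 mm high) the way the jaw opens, from the fixed jaw (at -y) past the sliding jaw to the end block. Its place varies by some 20 cm, its yaw from -0.1 to 0.35 rad.
- jaw (a joint): Travel of the blue sliding jaw along the bar, m: 0 closed on the cast, grows as it opens (clamp +y). Pushing it takes about 3 N once the ratchet is released, and it stays where it is left; while the lever is up the ratchet holds it within about 3 mm of 0. It is stopped by the red collar, at a reading between 0.045 and 0.080.
- lever (a joint): Angle of the orange release lever, rad: 0 up (ratchet locked), grows as its pad is pressed down, 0.30 fully down. It turns stiffly (about 4 N on the pad) and stays where it is left, so it need not be held; above about 0.2 the jaw is free.
- lever_pad (a point): Middle of the top of the orange lever's ribbed thumb pad, 34 mm (clamp x) by 28 mm (clamp y), about 56 mm above the bench when up; axes like the clamp's when up. Press straight down: it sinks about 10 mm. It rides on the sliding jaw, 53 mm to the clamp's -x side of the bar's middle and 50 mm farther along clamp +y than jaw_push.
- jaw_push (a point): Point on the sliding jaw's upright push plate, on the face toward the cast (it looks to clamp -y), 83 mm above the bench, mid-width. The plate is 60 mm wide (clamp x), 12 mm thick (clamp y), its top 98 mm above the bench; the face is free above the cast, from 60 mm height up. Push here along clamp +y.
- jaw_back (a point): Point on the rear end of the sliding jaw's carriage, 23 mm above the bench, that comes to rest against the collar.
- collar_face (a point): Point on the front face of the red stop collar on the bar, 23 mm above the bench, which the jaw's rear end meets. The collar is fixed, 50 mm wide, 12 mm long, 38 mm high.
- cast_clamped: White plaster dental cast, 68 x 66 x 29 mm, loose, standing on the clamp's bed between the jaws, its top 57 mm above the bench. Origin in the centre of its underside.
- pot_red: Small jar with a red lid, 41 mm across, 44 mm high, loose on the bench. Origin in the centre of its underside.
- dropper: Small brown bottle with a black cap, 40 mm across, 62 mm high, loose on the bench. Origin in the centre of its underside.
- cast_spare: Cream-coloured plaster dental cast, 66 x 68 x 29 mm, loose on the bench. Origin in the centre of its underside.

How it is judged (in metres and radians):
On the way, in this order (a step that is already met when the one before it is completed fails the run):
1. the release lever is pressed down (over 0.22 of 0.30 rad) while the jaw is still closed (value of joint lever above 0.22 rad and value of joint jaw below 0.012 m), for 0.05 s.
2. the jaw has been pushed back to within 5 mm of the red collar (y of jaw_back in the frame of collar_face above -0.005 m), for 0.1 s.
At the end, for the whole second after the job is handed in: The sliding jaw's rear end stands within 5 mm of the red collar and at rest and the cast stands upright in the clamp within 10 mm of where it was (y of jaw_back in the frame of collar_face above -0.005 m and velocity of joint jaw between -0.01 and 0.01 m/s and distance of cast_clamped from where it was at the start of the episode below 0.01 m and angle between cast_clamped's own z axis and vertical below 0.1 rad and linear speed of cast_clamped below 0.02 m/s); the robot touches nothing.
It fails at once if the clamped cast is shifted by more than 12 mm, lifted or tipped (distance of cast_clamped from where it was at the start of the episode above 0.012 m or angle between cast_clamped's own z axis and vertical above 0.2 rad).
It fails at once if the jar, the bottle or the spare cast is moved by more than 15 mm, lifted or tipped over (distance of any of pot_red, dropper, cast_spare from where it was at the start of the episode above 0.015 m or angle between any of pot_red, dropper's own z axis and vertical above 0.4 rad).
It also fails if it takes over 35 s, if anything falls off the work surface, if the arm or the gripper's body presses on something with over 40 N, if the wrist force passes 120 N, or if a joint passes its speed limit or range.

## Working session

There is one attempt and no reset: what is moved stays moved. The work goes in short steps, Python scripts to look and compute and a tool call to move; the robot and the scene stay as the last step left them, time stands still between calls to the robot, and variables do not carry over. Pictures are saved under pics/ and viewed, at most 10 in all, crops included, and the job is handed in when it is done.

```bash
ls; mkdir -p pics
```

Run:
```python
from workcell import ctrl, viewer, monitor, ticket
import cv2,pickle
d={}
for n in("scene","top"):
    d[n]=viewer.get_image(n); cv2.imwrite(f"pics/{n}0.png",d[n]["img"][:,:,::-1])
    print(n,{k:v for k,v in d[n].items() if k!="img"})
pickle.dump(d,open("im0.pkl","wb"))
o=monitor.get_obs();print(o)
```

```text
pics
workcell.py
scene {'fx': 456.76700511684504, 'fy': 456.76700511684504, 'cx': 253.1907476558998, 'cy': 190.8816841547158, 'k1': -0.146918546584932, 'R': array([[ 0.85736716, -0.51468125, -0.00497666],
       [-0.33837175, -0.55632841, -0.75894878],
       [ 0.38784805,  0.65238173, -0.6511313 ]]), 't': array([-343.5349465 ,  266.72860075,  751.13478393])}
top {'fx': 429.5074833138597, 'fy': 429.5074833138597, 'cx': 259.1943486539963, 'cy': 194.59960451711373, 'k1': -0.14782758731933202, 'R': array([[ 2.18814233e-02, -9.99760244e-01, -8.10486803e-04],
       [-9.92854627e-01, -2.16351468e-02, -1.17352505e-01],
       [ 1.17306834e-01,  3.37253540e-03, -9.93089992e-01]]), 't': array([ 105.84541778,  454.64354071, 1222.252428  ])}
{'t': 0.1, 'qpos': array([ 1.29501672e+00,  4.23777427e-01,  1.63057232e+00,  4.07120796e-05,
        1.08859636e+00, -1.89823452e-02]), 'qvel': array([ 7.83652345e-04, -1.81508976e-03, -2.22825141e-03,  3.34850813e-04,
       -1.96708242e-04, -1.46738860e-05]), 'joint_torque': array([ 1.50321644e-04, -5.45613241e+01, -2.74324501e+01,  6.45279069e-02,
        1.88393629e-02, -5.16096759e-05]), 'ee_pos': array([158.56945883, 604.07599661, 238.98750088]), 'orientation': array([-4.02268093e-01, -3.11549475e+00,  2.09448194e-03]), 'ft_force': array([0.04694922, 0.02731087, 0.28000112]), 'moment': array([ 0.02244123, -0.02020713, -0.00797044]), 'grasp_force': 0.0, 'width': 88.04271025433941}
```

View pics/top0.png

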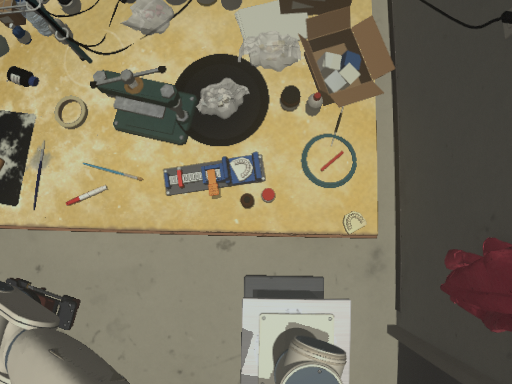

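View pics/scene0.png

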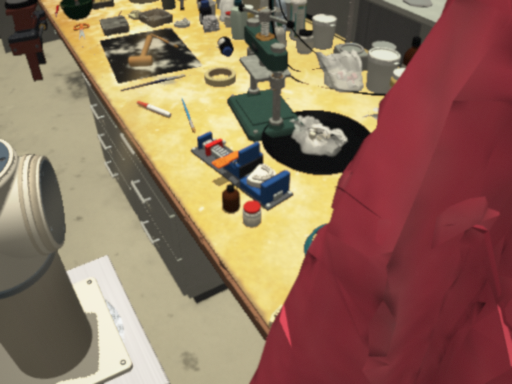

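Top view: the clamp lies at about (165–265, 150–195), its +y axis running left in the image and slightly down. The orange lever is at about (213,183), the dropper at (247,201), the red jar at (268,195) and the spare cast at (353,222). Scene view: the clamp is at about (195–290, 135–205). Next I'll zoom in.

Run:
```python
import pickle,cv2,numpy as np
d=pickle.load(open("im0.pkl","rb"))
a=cv2.resize(d["top"]["img"][145:210,155:285],None,fx=6,fy=6,interpolation=cv2.INTER_CUBIC)
cv2.imwrite("pics/topc.png",a[:,:,::-1])
b=cv2.resize(d["scene"]["img"][125:225,185:305],None,fx=6,fy=6,interpolation=cv2.INTER_CUBIC)
cv2.imwrite("pics/scenec.png",b[:,:,::-1])
```

```text
(no output)
```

View pics/topc.png

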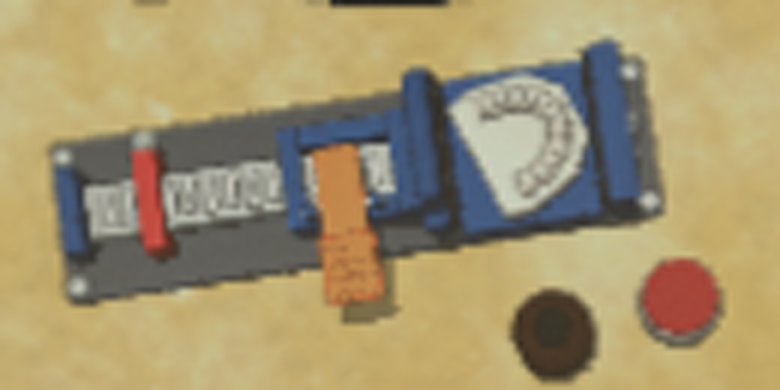

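View pics/scenec.png

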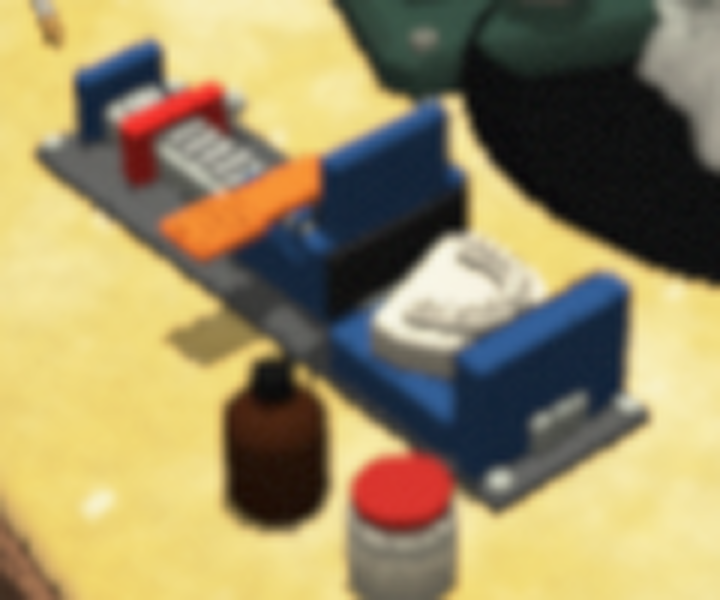

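Top crop: the foot plate corners are (52,148), (640,52), (665,212) and (70,303), and the thumb pad is centred at about (351,267). The sliding plate's top runs from (418,72) to (428,205), and the red collar sits at (150,195). Scene crop: the pad's outer end runs from (162,228) to (205,258), and the plate's top edge from (323,165) to (440,105).

Create h.py:
```python
import numpy as np,cv2
def ray(c,p):
    K=np.array([[c["fx"],0,c["cx"]],[0,c["fy"],c["cy"]],[0,0,1]])
    n=cv2.undistortPoints(np.array([[p]],float),K,np.array([c["k1"],0,0,0,0]))[0,0]
    return -c["R"].T@c["t"], c["R"].T@np.array([n[0],n[1],1])
def onz(c,p,z):
    o,d=ray(c,p); return o+d*(z-o[2])/d[2]
```

Run:
```python
import pickle,cv2
from h import *
np.set_printoptions(precision=1,suppress=True)
d=pickle.load(open("im0.pkl","rb"));T,S=d["top"],d["scene"]
tc=lambda u,v:(155+(u+.5)/6-.5,145+(v+.5)/6-.5)
sc=lambda u,v:(185+(u+.5)/6-.5,125+(v+.5)/6-.5)
C=np.array([onz(T,tc(*p),8) for p in[(52,148),(640,52),(665,212),(70,303)]])
print("foot",C, [np.linalg.norm(C[i]-C[i-1]) for i in range(4)])
ya=(C[0]+C[3]-C[1]-C[2])[:2];ya/=np.linalg.norm(ya);xa=np.array([ya[1],-ya[0]])
yaw=np.arctan2(-ya[0],ya[1]);o=C.mean(0)[:2]-85*ya
print("yaw",yaw,"origin",o)
loc=lambda P:np.r_[(P[:2]-o)@xa,(P[:2]-o)@ya,P[2]]
def show(n,c,p,z):
    P=onz(c,p,z);print(n,P,"clamp",loc(P))
def blob(c,lo,hi,box):
    h=cv2.cvtColor(c["img"],cv2.COLOR_RGB2HSV);m=cv2.inRange(h,lo,hi);k=np.zeros_like(m);x0,y0,x1,y1=box;k[y0:y1,x0:x1]=m[y0:y1,x0:x1];return k
for n,c,box in(("T",T,(200,165,222,200)),("S",S,(205,145,245,170))):
    m=blob(c,(5,130,100),(20,255,255),box);k,_=cv2.findContours(m,0,2)
    k=max(k,key=cv2.contourArea);r=cv2.boxPoints(cv2.minAreaRect(k))
    for p in r: show("lever"+n,c,p,56)
for p in[(318,235),(375,228),(383,300),(327,305),(351,267)]: show("padT",T,tc(*p),56)
for p in[(162,228),(205,258)]: show("padS end",S,sc(*p),56)
for p in[(418,72),(428,205),(403,75),(433,70)]: show("plateT",T,tc(*p),98)
for p in[(323,165),(440,105),(447,112),(330,172)]: show("plateS",S,sc(*p),98)
for p in[(160,150),(172,245),(135,150),(150,255)]: show("collarT",T,tc(*p),38)
for p in[(222,88),(152,125),(125,125)]: show("collarS",S,sc(*p),38)
show("pot",T,tc(680,297),44);show("drop",T,tc(550,325),62)
```

```text
foot [[524.7 405.    8. ]
 [579.1 112.4   8. ]
 [498.7  98.3   8. ]
 [447.  392.1   8. ]] [np.float64(78.77957757189182), np.float64(297.65229542870367), np.float64(81.60958966917008), np.float64(298.2472520712716)]
yaw 0.17896105172086962 origin [527.5 168.3]
leverT [517.5 271.1  56. ] clamp [  8.5 102.9  56. ]
leverT [522.  243.9  56. ] clamp [ 8.  75.3 56. ]
leverT [447.1 230.6  56. ] clamp [-68.   75.6  56. ]
leverT [442.6 257.7  56. ] clamp [-67.6 103.   56. ]
leverS [441.9 256.7  56. ] clamp [-68.4 102.2  56. ]
leverS [516.2 270.   56. ] clamp [  7.  102.1  56. ]
leverS [508.  235.4  56. ] clamp [-7.2 69.5 56. ]
leverS [435.7 223.6  56. ] clamp [-80.4  70.7  56. ]
padT [476.7 263.6  56. ] clamp [-33.  102.8  56. ]
padT [480.7 236.5  56. ] clamp [-33.9  75.5  56. ]
padT [446.3 231.6  56. ] clamp [-68.6  76.7  56. ]
padT [443.3 258.1  56. ] clamp [-66.8 103.4  56. ]
padT [461.7 247.3  56. ] clamp [-50.6  89.5  56. ]
padS end [440.6 252.2  56. ] clamp [-70.5  98.   56. ]
padS end [446.  226.9  56. ] clamp [-69.8  72.1  56. ]
plateT [548.  214.8  98. ] clamp [28.4 42.1 98. ]
plateT [485.8 208.2  98. ] clamp [-33.9  46.6  98. ]
plateT [546.4 221.7  98. ] clamp [28.1 49.2 98. ]
plateT [549.  207.9  98. ] clamp [28.3 35.1 98. ]
plateS [485.9 204.5  98. ] clamp [-34.5  43.   98. ]
plateS [543.  215.2  98. ] clamp [23.6 43.4 98. ]
plateS [542.8 209.9  98. ] clamp [22.5 38.2 98. ]
plateS [485.9 199.3  98. ] clamp [-35.4  37.9  98. ]
collarT [519.4 344.7  38. ] clamp [ 23.5 175.   38. ]
collarT [472.9 336.7  38. ] clamp [-23.7 175.4  38. ]
collarT [519.2 357.   38. ] clamp [ 25.5 187.2  38. ]
collarT [467.8 347.3  38. ] clamp [-26.8 186.7  38. ]
collarS [516.7 348.4  38. ] clamp [ 21.5 179.2  38. ]
collarS [479.1 339.6  38. ] clamp [-17.1 177.2  38. ]
collarS [469.6 345.5  38. ] clamp [-25.4 184.7  38. ]
pot [452.2  90.7  44. ] clamp [-87.9 -63.   44. ]
drop [435.5 151.9  62. ] clamp [-93.5   0.2  62. ]
```

Units first: shifts go in shares of 0.75 m and turns go in shares of 2 rad. So -0.109 rad / 2 = -0.0545.

Call:
tcp_steps(
  motion=[
    [[0, 0, 0], [0, 0, -0.0545]],
    [[0, 0, 0], [0, 0, -0.0545]],
    [[0, 0, 0], [0, 0, -0.0545]],
    [[0, 0, 0], [0, 0, -0.0545]],
    [[0, 0, 0], [0, 0, 0]],
  ],
  aperture=0,
)

```text
t: 0.52
ee_pos: [158.6, 604.2, 239.2]
orientation: [0.287, -3.128, 0.001]
ft_force: [0.6, 0.3, -0.2]
width: 58.4
grasp_force: 0.0
```

Add to h.py:
```python
from scipy.spatial.transform import Rotation as Ro
O=np.array([527.5,168.3]);YAW=.179
def err(x,y,z):
    """tool-axis shift to clamp point (x,y), TCP height z, and turn needed"""
    from workcell import ctrl, viewer, monitor, ticket
    s=monitor.get_obs();A=Ro.from_rotvec(s["orientation"])
    c,n=np.cos(YAW),np.sin(YAW)
    g=np.r_[O+[x*c-y*n,x*n+y*c],z]
    G=np.array([[-c,-n,0],[-n,c,0],[0,0,-1]]).T
    w=(A.inv()*Ro.from_matrix(G)).as_rotvec()
    p=(s["ee_pos"]-np.r_[O,0]);l=[p[0]*c+p[1]*n,-p[0]*n+p[1]*c,p[2]]
    print("tool shift",A.inv().apply(g-s["ee_pos"]).round(1),"turn",w.round(3),"clamp pos",np.round(l,1),"F",s["ft_force"].round(1),"w",round(s["width"],1),"t",s["t"])
```

```bash
python3 -c "from h import *;err(-52,89,150)"
```

```text
tool shift [-231.8 -406.5   89.5] turn [-0.001 -0.     0.004] clamp pos [-285.4  494.6  239.2] F [ 0.6  0.3 -0.2] w 58.4 t 0.5167
```

Scaled: -34 mm / 750 = -0.0453, -19 mm / 750 = -0.0253.

Call:
tcp_steps(
  motion=[
    [[-0.0253, -0.0453, 0], [0, 0, 0]],
    [[-0.0253, -0.0453, 0], [0, 0, 0]],
    [[-0.0253, -0.0453, 0], [0, 0, 0]],
    [[-0.0253, -0.0453, 0], [0, 0, 0]],
    [[-0.0253, -0.0453, 0], [0, 0, 0]],
  ],
)

```text
t: 0.93
ee_pos: [283.1, 452.6, 239.5]
orientation: [0.276, -3.129, 0.0]
ft_force: [0.7, -0.1, -0.7]
width: 24.6
grasp_force: 0.0
```

Call:
tcp_steps(
  motion=[
    [[-0.0253, -0.0453, 0], [0, 0, 0]],
    [[-0.0253, -0.0453, 0], [0, 0, 0]],
    [[-0.0253, -0.0453, 0], [0, 0, 0]],
    [[-0.0253, -0.0453, 0], [0, 0, 0]],
    [[-0.0253, -0.0453, 0], [0, 0, 0]],
  ],
)

```text
t: 1.35
ee_pos: [407.1, 302.1, 239.7]
orientation: [-0.275, 3.129, 0.0]
ft_force: [0.1, 0.3, 0.6]
width: 0.3
grasp_force: 0.0
```

Call:
tcp_steps(
  motion=[
    [[-0.0253, -0.0453, 0], [0, 0, 0]],
    [[-0.0253, -0.0453, 0], [0, 0, 0]],
    [[0, 0, 0.0267], [0, 0, 0]],
    [[0, 0, 0.04], [0, 0, 0]],
    [[0, 0, 0], [0, 0, 0]],
  ],
)

```text
t: 1.77
ee_pos: [453.6, 241.5, 185.7]
orientation: [0.272, -3.123, 0.004]
ft_force: [0.2, 0.6, 0.3]
width: 0.4
grasp_force: 0.0
```

```bash
python3 -c "from h import *;err(-52,89,100)"
```

```text
tool shift [-8.2  4.1 85.6] turn [-0.002 -0.007 -0.005] clamp pos [-59.7  85.2 185.7] F [0.2 0.6 0.3] w 0.4 t 1.7667
```

Scaled: 38 mm / 750 = 0.0507, 20 mm / 750 = 0.0267.

Call:
tcp_steps(
  motion=[
    [[-0.0107, 0.0053, 0], [0, 0, 0]],
    [[0, 0, 0.0507], [0, 0, 0]],
    [[0, 0, 0.0507], [0, 0, 0]],
    [[0, 0, 0.0267], [0, 0, 0]],
    [[0, 0, 0], [0, 0, 0]],
  ],
)

```text
t: 2.18
ee_pos: [461.6, 249.2, 91.3]
orientation: [0.281, -3.124, 0.003]
ft_force: [-1.0, 0.3, 0.4]
width: 0.2
grasp_force: 0.0
```

Run:
```python
from h import *;from workcell import ctrl, viewer, monitor, ticket
err(-52,89,73)
o=[]
for n,(x,y) in(("top",(175,130)),("scene",(185,105))):
    c=viewer.get_image(n)["img"][y:y+90,x:x+110];o.append(cv2.resize(c,(400,327),interpolation=cv2.INTER_CUBIC))
cv2.imwrite("pics/hover.png",np.hstack(o)[:,:,::-1])
```

```text
tool shift [ 1.4 -2.3 18.3] turn [-0.001 -0.005  0.   ] clamp pos [-50.5  91.3  91.3] F [-1.   0.3  0.4] w 0.2 t 2.1833
```

View pics/hover.png

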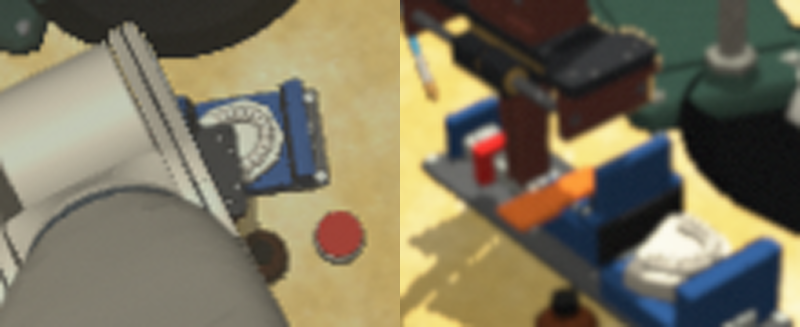

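The scene view shows the closed fingers at about (528,150) with their lower end near (525,185), just above the orange pad at about (540,205). I'll check this by projecting the expected tip.

Run:
```python
from h import *;import pickle
c=pickle.load(open("im0.pkl","rb"))["scene"]
K=np.array([[c["fx"],0,c["cx"]],[0,c["fy"],c["cy"]],[0,0,1]])
for n,P in(("tip",[461.6,249.2,74.3]),("tip cl-y",[464,236,74.3]),("pad",[460.5,246.6,56]),("bench",[461.6,249.2,0])):
    p=cv2.projectPoints(np.array([P]),cv2.Rodrigues(c["R"])[0],c["t"],K,np.array([c["k1"],0,0,0,0]))[0].ravel()
    print(n,p.round(1),((p-[185,105])*3.636+[400,0]).round())
```

```text
tip [219.8 154. ] [527. 178.]
tip cl-y [223.5 156.6] [540. 188.]
pad [220.3 161.1] [529. 204.]
bench [221.4 179.1] [532. 270.]
```

Scaled: 6 mm / 750 = 0.008, 4 mm / 750 = 0.0053.

Call:
tcp_steps(
  motion=[
    [[0.0013, -0.0027, 0.008], [0, 0, 0]],
    [[0, 0, 0.008], [0, 0, 0]],
    [[0, 0, 0.0053], [0, 0, 0]],
    [[0, 0, 0.0053], [0, 0, 0]],
    [[0, 0, 0.0053], [0, 0, 0]],
  ],
)

```text
t: 2.7
ee_pos: [462.1, 246.9, 70.0]
orientation: [0.281, -3.129, -0.0]
ft_force: [-5.0, -0.4, 10.0]
width: 0.3
grasp_force: 5.3
```

Call:
tcp_steps(
  motion=[
    [[0, 0, 0.004], [0, 0, 0]],
    [[0, 0, 0.0027], [0, 0, 0]],
    [[0, 0, 0], [0, 0, 0]],
  ],
)

```text
t: 2.95
ee_pos: [461.3, 246.8, 65.7]
orientation: [0.28, -3.127, 0.0]
ft_force: [-8.3, 0.1, 20.5]
width: 0.4
grasp_force: 11.1
```

```bash
python3 -c "from h import *;err(-52,89,63)"
```

```text
tool shift [ 0.8 -0.1  2.7] turn [-0.    -0.002 -0.   ] clamp pos [-51.2  89.1  65.7] F [-8.3  0.1 20.5] w 0.4 t 2.95
```

Scaled: 2 mm / 750 = 0.0027, 1 mm / 750 = 0.0013.

Call:
tcp_steps(
  motion=[
    [[0, 0, 0.0027], [0, 0, 0]],
    [[0, 0, 0.0013], [0, 0, 0]],
    [[0, 0, 0], [0, 0, 0]],
  ],
)

```text
t: 3.2
ee_pos: [461.4, 247.0, 64.8]
orientation: [0.281, -3.127, -0.0]
ft_force: [-14.9, -4.0, 45.4]
width: 0.2
grasp_force: 23.8
```

Call:
tcp_steps(
  motion=[
    [[0, 0, 0.0027], [0, 0, 0]],
    [[0, 0, 0], [0, 0, 0]],
  ],
)

```text
t: 3.37
ee_pos: [461.5, 247.1, 64.2]
orientation: [0.28, -3.128, -0.0]
ft_force: [-20.8, -6.5, 63.1]
width: 0.1
grasp_force: 32.8
```

```bash
python3 -c "from h import *;err(-52,89,63)"
```

```text
tool shift [ 1.1 -0.3  1.2] turn [ 0.    -0.001 -0.   ] clamp pos [-50.9  89.3  64.2] F [-20.8  -6.5  63.1] w 0.1 t 3.3667
```

Scaled: -40 mm / 750 = -0.0533, -20 mm / 750 = -0.0267.

Call:
tcp_steps(
  motion=[
    [[0, 0, -0.0133], [0, 0, 0]],
    [[0, 0, -0.0267], [0, 0, 0]],
    [[0, 0, -0.0533], [0, 0, 0]],
    [[0, 0, -0.0267], [0, 0, 0]],
    [[0, 0, 0], [0, 0, 0]],
  ],
)

```text
t: 3.78
ee_pos: [464.9, 248.2, 154.0]
orientation: [-0.28, 3.122, 0.005]
ft_force: [0.1, 0.5, -0.3]
width: 0.9
grasp_force: 0.0
```

Call:
tcp_steps(
  motion=[
    [[-0.0227, -0.0333, 0], [0, 0, 0]],
    [[-0.0227, -0.0333, 0], [0, 0, 0]],
    [[-0.0227, -0.032, 0], [0, 0, 0]],
    [[0, 0, 0], [0, 0, 0]],
  ],
)

```text
t: 4.12
ee_pos: [528.7, 180.6, 149.1]
orientation: [-0.277, 3.127, -0.001]
ft_force: [0.3, 0.1, -0.3]
width: 0.2
grasp_force: 0.0
```

Run:
```python
from h import *;from workcell import ctrl, viewer, monitor, ticket
err(0,12,93)
o=[]
for n,(x,y) in(("top",(175,130)),("scene",(185,105))):
    c=viewer.get_image(n)["img"][y:y+90,x:x+110];o.append(cv2.resize(c,(400,327),interpolation=cv2.INTER_CUBIC))
cv2.imwrite("pics/hover2.png",np.hstack(o)[:,:,::-1])
```

```text
tool shift [ 3.5  0.1 56.1] turn [-0.001  0.002 -0.002] clamp pos [  3.4  11.9 149.1] F [ 0.3  0.1 -0.3] w 0.2 t 4.1167
```

View pics/hover2.png

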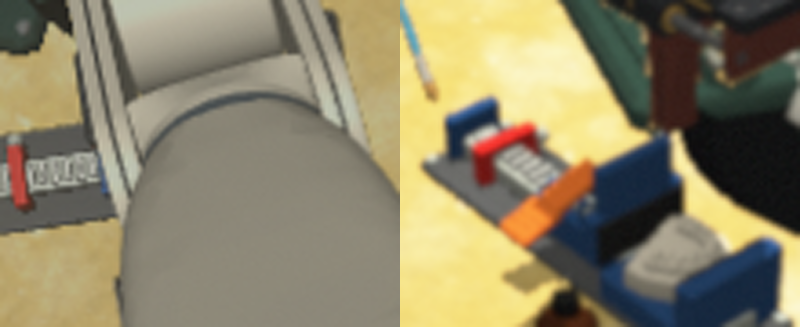

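The lever is now tilted down (its outer edge is at about (520,238)), and the jaw and cast haven't moved. The fingers hang above the cast at (675,120).

Scaled: 20 mm / 750 = 0.0267, 14 mm / 750 = 0.0187.

Call:
tcp_steps(
  motion=[
    [[0.004, 0, 0.0267], [0, 0, 0]],
    [[0, 0, 0.0267], [0, 0, 0]],
    [[0, 0, 0.0187], [0, 0, 0]],
    [[0, 0, 0], [0, 0, 0]],
    [[0, 0, 0], [0, 0, 0]],
  ],
)

```text
t: 4.63
ee_pos: [521.2, 183.1, 94.7]
orientation: [0.282, -3.126, 0.001]
ft_force: [1.2, 0.2, 0.2]
width: 0.4
grasp_force: 0.0
```

Call:
tcp_steps(
  motion=[
    [[0, 0.0053, 0], [0, 0, 0]],
    [[0, 0.0053, 0], [0, 0, 0]],
    [[0, 0.0053, 0], [0, 0, 0]],
    [[0, 0.0053, 0], [0, 0, 0]],
    [[0, 0.0053, 0], [0, 0, 0]],
  ],
)

```text
t: 5.05
ee_pos: [519.6, 202.7, 96.4]
orientation: [-0.282, 3.127, -0.0]
ft_force: [0.4, -1.7, 1.9]
width: 0.3
grasp_force: 1.7
```

```bash
python3 -c "from h import *;err(0,60,94)"
```

```text
tool shift [-1.6 24.7  2.4] turn [-0.     0.001  0.001] clamp pos [-1.6 35.3 96.4] F [ 0.4 -1.7  1.9] w 0.3 t 5.05
```

Scaled: 5 mm / 750 = 0.0067, 1 mm / 750 = 0.0013.

Call:
tcp_steps(
  motion=[
    [[0, 0.0067, 0.0013], [0, 0, 0]],
    [[0, 0.0067, 0.0013], [0, 0, 0]],
    [[0, 0.0067, 0], [0, 0, 0]],
    [[0, 0.0067, 0], [0, 0, 0]],
    [[0, 0.0067, 0], [0, 0, 0]],
  ],
)

```text
t: 5.47
ee_pos: [514.8, 227.4, 93.7]
orientation: [-0.281, 3.129, 0.0]
ft_force: [1.5, -3.8, 2.1]
width: 0.4
grasp_force: 1.7
```

Call:
tcp_steps(
  motion=[
    [[0, 0.0067, 0], [0, 0, 0]],
    [[0, 0.0067, 0], [0, 0, 0]],
    [[0, 0.0067, 0], [0, 0, 0]],
    [[0, 0.0067, 0], [0, 0, 0]],
  ],
)

```text
t: 5.8
ee_pos: [511.3, 247.1, 93.7]
orientation: [-0.281, 3.128, 0.0]
ft_force: [3.2, -3.6, 0.9]
width: 0.2
grasp_force: 1.7
```

```bash
python3 -c "from h import *;err(0,90,94)"
```

```text
tool shift [-1.9  9.5 -0.3] turn [0.    0.001 0.   ] clamp pos [-1.9 80.5 93.7] F [ 3.2 -3.6  0.9] w 0.2 t 5.8
```

Pushing at about 4 N with the jaw sliding. I'll continue gently until it hits the stop.

Scaled: 3 mm / 750 = 0.004.

Call:
tcp_steps(
  motion=[
    [[0, 0.004, 0], [0, 0, 0]],
    [[0, 0.004, 0], [0, 0, 0]],
    [[0, 0.004, 0], [0, 0, 0]],
    [[0, 0.004, 0], [0, 0, 0]],
  ],
)

```text
t: 6.13
ee_pos: [509.3, 256.5, 93.6]
orientation: [0.284, -3.129, 0.006]
ft_force: [11.4, -30.8, 5.7]
width: 0.3
grasp_force: 16.0
```

Call:
tcp_steps(
  motion=[
    [[0, 0.004, 0], [0, 0, 0]],
    [[0, 0.004, 0], [0, 0, 0]],
    [[0, 0.004, 0], [0, 0, 0]],
  ],
)

```text
t: 6.38
ee_pos: [509.2, 257.0, 93.8]
orientation: [0.289, -3.127, 0.026]
ft_force: [25.0, -78.1, 15.9]
width: 0.4
grasp_force: 40.3
```

```bash
python3 -c "from h import *;err(0,100,94)"
```

```text
tool shift [-2.3  9.5 -0.4] turn [-0.016 -0.003  0.005] clamp pos [-2.3 90.5 93.8] F [ 25.  -78.1  15.9] w 0.4 t 6.3833
```

It's against the stop. Now I'll back off and lift away.

Scaled: -8 mm / 750 = -0.0107, -6 mm / 750 = -0.008.

Call:
tcp_steps(
  motion=[
    [[0, -0.0107, 0], [0, 0, 0]],
    [[0, -0.0107, 0], [0, 0, 0]],
    [[0, -0.0107, 0], [0, 0, 0]],
    [[0, -0.008, 0], [0, 0, 0]],
    [[0, 0, 0], [0, 0, 0]],
  ],
)

```text
t: 6.8
ee_pos: [512.4, 237.2, 93.5]
orientation: [0.28, -3.128, 0.0]
ft_force: [0.7, 0.3, 0.1]
width: 0.5
grasp_force: 0.0
```

Call:
tcp_steps(
  motion=[
    [[0, 0, -0.04], [0, 0, 0]],
    [[0, 0, -0.0533], [0, 0, 0]],
    [[0, 0, -0.0533], [0, 0, 0]],
    [[0, 0, -0.04], [0, 0, 0]],
    [[0, 0, 0], [0, 0, 0]],
  ],
)

```text
t: 7.22
ee_pos: [515.6, 240.0, 240.2]
orientation: [-0.282, 3.119, 0.006]
ft_force: [0.9, 0.4, 0.8]
width: 0.7
grasp_force: 0.0
```

Call:
tcp_steps(
  motion=[
    [[0, -0.0533, 0], [0, 0, 0]],
    [[0, -0.0533, 0], [0, 0, 0]],
    [[0, -0.0533, 0], [0, 0, 0]],
    [[0, -0.0533, 0], [0, 0, 0]],
    [[0, -0.0533, 0], [0, 0, 0]],
  ],
)

```text
t: 7.63
ee_pos: [548.0, 40.0, 233.0]
orientation: [0.283, -3.128, -0.001]
ft_force: [0.4, 0.4, 0.0]
width: 0.6
grasp_force: 0.0
```

Call:
tcp_steps(
  motion=[
    [[0, -0.0533, 0], [0, 0, 0]],
    [[0, -0.0533, 0], [0, 0, 0]],
    [[0, 0, 0], [0, 0, 0]],
  ],
)

```text
t: 7.88
ee_pos: [563.5, -42.8, 233.1]
orientation: [-0.275, 3.129, -0.002]
ft_force: [-0.8, 0.1, 0.2]
width: 0.4
grasp_force: 0.0
```

Run:
```python
from h import *;from workcell import ctrl, viewer, monitor, ticket
err(0,12,93)
o=[]
for n,(x,y) in(("top",(155,125)),("scene",(185,115))):
    c=viewer.get_image(n)["img"][y:y+100,x:x+125];o.append(cv2.resize(c,(400,320),interpolation=cv2.INTER_CUBIC))
cv2.imwrite("pics/end.png",np.hstack(o)[:,:,::-1])
```

```text
tool shift [ -1.3 226.3 139.8] turn [-0.001  0.    -0.004] clamp pos [  -2.1 -214.1  233.1] F [-0.8  0.1  0.2] w 0.4 t 7.8833
```

View pics/end.png

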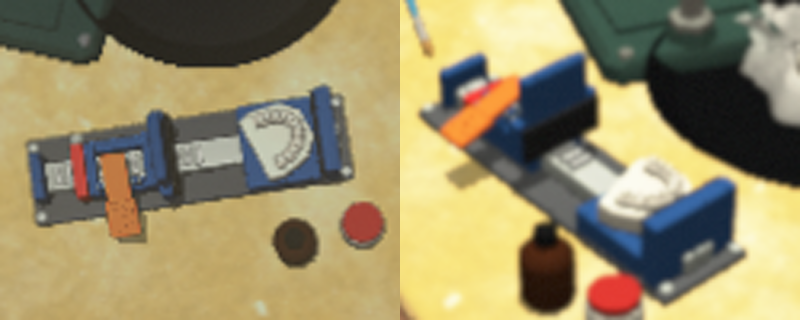

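The jaw's rear end meets the red collar at (80,170), the cast stands in place at (275,140), the jar and bottle are undisturbed, and the arm is clear.

```bash
python3 -c "from workcell import ctrl, viewer, monitor, ticket;print(ticket.close_job())"
```

```text
the job is handed in; nothing more can be done
None
```

The lever is pressed fully down, the sliding jaw rests against the red collar, the cast is still standing in the clamp, the arm is clear, and the job is handed in at about 8 s of the 35 s limit (no verdict was returned).

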